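# Park the bench air pump just past compression

### The arm

A 6-joint arm with a two-finger parallel gripper is mounted at the origin on the work surface. World frame = base frame: x ahead of the robot, y to its left, z up, the work surface at z = 0. Lengths are in m, angles in rad, forces in N, time in s.
With the tool pointing down it reaches from about 0.225 to 0.875 m from the base axis. Payload 3.4 kg.
Tool frame: the origin (TCP) lies at the very end of the fingers, on their centre line; the grasp point (between the pads) lies 19 mm behind it (manip.grasp_offset is the distance from the TCP to the grasp point, in m); x points along the fingers, y is the direction in which the jaws open and shut, and the axes are right-handed (so a half turn about x gives the same grasp; the last joint's range is limited). The gripper opens to 85 mm and grips with 20 to 120 N. Pads are 22 mm wide; open, the fingers measure 114 mm over their backs; the gripper's body (76 mm by 85 mm) begins 54 mm behind the grasp point. The pads swing forward as they close: fully open they stand 13 mm farther back than shut.
Start: joints at [-1.412, 0.276, 1.505, -0, 1.361, -0.121], TCP at [0.159, -0.553, 0.231] pointing down, gripper open.
Joint ranges: [-2.89, 2.89], [-0.75, 2.08], [0.22, 2.7], [-1.18, 4.32], [0.11, 2.71], [-2.7, 2.7]. Speed limits (rad/s): [2.57, 2.57, 3.14, 3.14, 3.14, 3.14].

### API

Orientations are given as a unit quaternion [w, x, y, z].
In Python, from rig import manip gives the robot as it stands.
- The arm moves only by the tool step_arm, never from a script. Its argument "increments" is a list of rows, each an object with "grip": the opening, from 0 (shut) to 1 (fully open); "delta_pos": the shift along the world's x, y, z in m, a list of three; "twist": the turn about the world's z in degrees. A call has 1 to 10 rows; each row shifts and turns the commanded pose from where the row before left it; what a row does not reach is not made up. A row lasts 1/12 s, in which the tool goes at most 41.7 mm and 7.16 degrees, less where a joint would pass 70% of its speed; a pose out of reach is approached as far as the arm can. A call with a gripper value outside its range is refused whole. The fingers move at their own pace and stop on an object; "force" is the grip in N (left out, the last holds). Time passes only in rows, so rows that do not move let the fingers close. It gives the time, the measured TCP pose, the force and the opening at its end, in the units of the state.
- manip.get_state(): the state, without advancing time (a new reading comes with each control period).
- manip.get_image(name): name is "scene" or "top" or "wrist"; returns a dict with "img" (420x560x3 uint8, red, green, blue), "fx", "fy", "cx", "cy" (pixels), "rvec" (rotation vector, rad) and "tvec" (3), from world to camera coordinates, as OpenCV has them; the wrist camera has in their place "mount" (4x4, takes a point from camera to tool coordinates, whose origin is the TCP and whose axes are the tool frame's). Camera axes: x right, y down, z forward; pixel columns grow to the right and rows downward; lengths in m; the calibration is good to about 2 mm. A picture is of the moment at which its call begins: read the wrist's pose just before it. There is no depth.
- manip.sign_off(): hands the job in, once; it reports no verdict.
The state is a dict: "clock": time; "qpos": joint angles; "qd": joint speeds; "effort": joint torques, N m; "position": TCP position; "ee_rot": TCP orientation; "contact_force": force on the tool from outside, world axes, zero at the start; "moment": the same for the moment, N m; "width": finger opening in m.
Only numpy, scipy, OpenCV 4.12 (cv2) and the standard library are available. Lean on these libraries where they do the work, as an engineer would, in place of code of your own. Each camera call takes 0.05 s, during which the arm holds its last target. There are 200 camera calls.

### The job

Park the bench air pump: by its crank grip, slowly and gently turn the flywheel clockwise (seen from above) until you feel the resistance swell to its peak and begin to give way, and stop right there, just past the peak, without running on. Then let go and swing the brake lever fully over to its other side, leaving the wheel parked there and everything else on the bench where it is.

Things in the scene. Friction and masses are not known exactly. Their poses are not given: they have to be found in the camera images.
- wheel_axis (a point): On the flywheel's vertical axis at the wheel's flat top, 118 mm above the bench. The wheel is a steel spoked disc, 200 mm across, 18 mm thick, lying flat over a grey drum on a dark tray (250 x 400 mm). Axes are the pump's: x horizontal, z up; the brake lever's block stands 190 mm off along -y.
- grip_mid (a point): Middle of the black upright crank grip on the wheel: a cylinder 24 mm across, 52 mm tall (122 to 174 mm above the bench), 78 mm from the wheel's axis; this point is 150 mm above the bench. It spins freely on its pin, so a gripper may keep its heading while going round. It is plastic: 20 to 30 N a finger holds it, over 90 N in all spoils it.
- flywheel (a joint): Turn of the flywheel (rad), growing clockwise from above; 0: grip along the pump's +x. Turning it takes 7 N at the grip (less is felt once halted); it stays where left. Dead centre is hidden, 0.9 to 2.6 rad on from the start: 0.5 rad before it resistance starts to swell, peaks near 13 N 0.3 rad before it, is 7 N at it, under 7 N (down to 1 N) for 0.5 rad after, then 7 N.
- brake (a joint): Brake lever beside the wheel, rad: about 0 as found (off, leaning 0.5 rad to the pump's -x), 1.0 fully over (on, leaning 0.5 rad to the pump's +x). It stays where it is left; 1 N at its tip moves it.
- brake_tip (a point): Centre of the brake lever's round black end, 26 mm across, on a 10 mm rod 80 mm long; 159 mm above the bench when off or on. The pivot lies along the pump's y, 89 mm above the bench, level with the wheel's axis in the pump's x; the block under it is 70 mm square.

How it is judged:
By the outcome, as a careful person would: the job done as asked, in the order asked, and still so for the second after the job is handed in, with the robot touching nothing.
It also fails if it takes over 64 s, if anything falls off the work surface, if the arm or the gripper's body presses on something with over 40 N, if the wrist force passes 120 N, or if a joint passes its speed limit or range.

## Working session

There is one attempt and no reset: what is moved stays moved. The work goes in short steps, Python scripts to look and compute and a tool call to move; the robot and the scene stay as the last step left them, time stands still between calls to the robot, and variables do not carry over. Pictures are saved under pics/ and viewed, about 8 in all and at most 12, crops included, and the job is handed in when it is done.

Besides the shell and the picture viewer there is one more tool, called after "Call:" by a JSON object that holds its "fn" and its "kwargs". step_arm: Moves the arm, as the interface text tells. Its arguments: {"type":"object","properties":{"increments":{"type":"array"},"force":{"type":"number"}},"required":["increments"]}

```bash
mkdir -p pics
cat > h.py <<'E'
import numpy as np, cv2
from rig import manip
def save(n,f):
    d=manip.get_image(n); cv2.imwrite('pics/'+f,d['img'][:,:,::-1]); return d
def ray(d,u,v,z):
    R=cv2.Rodrigues(np.array(d['rvec'],float))[0]; t=np.array(d['tvec'],float).ravel()
    c=-R.T@t; r=R.T@np.array([(u-d['cx'])/d['fx'],(v-d['cy'])/d['fy'],1])
    return c+r*(z-c[2])/r[2]
E
python3 - <<'E'
from h import *
import pickle
print(manip.get_state())
for n in('top','scene'):
    d=save(n,n+'1.png'); pickle.dump(d,open(n+'.pkl','wb'))
    R=cv2.Rodrigues(np.array(d['rvec'],float))[0];print(n,-R.T@np.array(d['tvec']).ravel(),d['fx'])
E
```

```text
{'clock': 0.0, 'qpos': array([-1.41198159e+00,  2.76597812e-01,  1.50614302e+00,  2.69669393e-05,
        1.36071091e+00, -1.21010101e-01]), 'qd': array([ 4.84946239e-04,  2.75023515e-04, -3.06413441e-04,  1.30074461e-04,
        4.29764741e-04,  9.36074553e-05]), 'effort': array([ 4.64190889e-04, -4.16774762e+01, -2.45804268e+01, -1.45202762e-04,
        1.11249115e-02,  9.88545906e-06]), 'position': array([ 0.15872081, -0.5521017 ,  0.23043418]), 'ee_rot': array([-0.09795119, -0.70019396, -0.09926589,  0.70020016]), 'contact_force': array([-0.02279667,  0.26500253,  0.81604572]), 'moment': array([-0.01967545, -0.0311486 , -0.04733528]), 'width': 0.08526347781402674}
top [0.47260188 0.01140392 0.84188823] 481.8942082190356
scene [0.92753034 0.01641306 0.72338798] 442.34729357001396
```

View pics/top1.png

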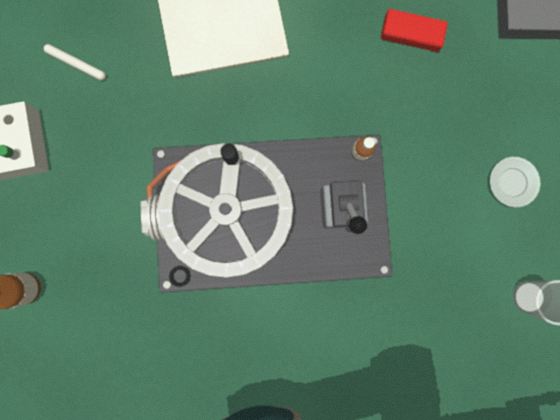

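View pics/scene1.png

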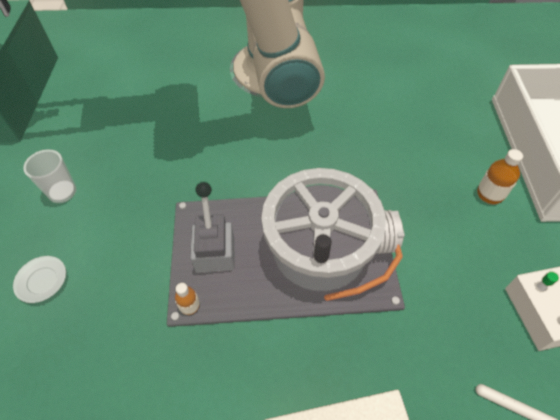

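Top view: the wheel hub is near (225,209), the grip top near (230,152), the lever tip near (358,225), and a small bottle stands at (366,148) beside the brake. I'll measure these with masks.

Run:
```python
from h import *
import pickle
d=pickle.load(open('top.pkl','rb'));s=pickle.load(open('scene.pkl','rb'))
g=cv2.cvtColor(d['img'],cv2.COLOR_RGB2GRAY)
m=((g>140)).astype('uint8');m[:140]=0;m[285:]=0;m[:,:150]=0;m[:,300:]=0
c=max(cv2.findContours(m,0,1)[0],key=cv2.contourArea);e=cv2.minEnclosingCircle(c);print('circle',e, e[1]*(0.842-.118)/d['fx'])
for nm,u,v,z in[('hub',225,209,.118),('griptop',230.5,151,.174),('tip',358,225,.159),('bottle cap',370,143,.07),('block',346,205,.089)]:print(nm,ray(d,u,v,z).round(4))
for nm,u,v,z in[('hub',324,213,.118),('griptop',323,241,.174),('tip',204,190,.159),('bottlecap',182,289,.07)]:print('S',nm,ray(s,u,v,z).round(4))
# tray corner screws
P=[ray(d,*p,.012)[:2] for p in[(160,154),(167,286),(384,270)]];print(np.array(P).round(4))
for n,dd,box in(('top',d,(140,170,215,245)),('tip',d,(212,238,343,372)),('stip',s,(178,202,190,217)),('sgrip',s,(228,268,310,335))):
    gg=cv2.cvtColor(dd['img'],cv2.COLOR_RGB2GRAY)[box[0]:box[1],box[2]:box[3]];k=(gg<40).astype('uint8')
    a=cv2.connectedComponentsWithStats(k);i=1+np.argmax(a[2][1:,4]);print(n,a[2][i],a[3][i]+[box[2],box[0]])
```

```text
circle ((219.1324462890625, 211.2395782470703), 73.43286895751953) 0.11032586866260664
hub [0.5325 0.0815 0.118 ]
griptop [0.6094 0.0693 0.174 ]
tip [ 0.5068 -0.1116  0.159 ]
bottle cap [ 0.6453 -0.1489  0.07  ]
block [ 0.5417 -0.1056  0.089 ]
S hub [0.5258 0.0831 0.118 ]
S griptop [0.6109 0.0726 0.174 ]
S tip [ 0.5069 -0.1097  0.159 ]
S bottlecap [ 0.6367 -0.1461  0.07  ]
[[ 0.6366  0.2052]
 [ 0.41    0.1884]
 [ 0.4368 -0.182 ]]
top [10 14 13 10 38] [232.02631579 159.71052632]
tip [  7   5  16  16 149] [357.45637584 224.6442953 ]Traceback (most recent call last):
  File "<stdin>", line 13, in <module>
    return _wrapfunc(a, 'argmax', axis=axis, out=out, **kwds)
    return bound(*args, **kwds)
ValueError: attempt to get argmax of an empty sequence
```

Call:
{"fn": "step_arm", "kwargs": {"increments": [{"grip": 1, "delta_pos": [0.0188, 0.0258, 0.002], "twist": 3.5}, {"grip": 1, "delta_pos": [0.0188, 0.0258, 0.002], "twist": 3.5}, {"grip": 1, "delta_pos": [0.0188, 0.0258, 0.002], "twist": 3.5}, {"grip": 1, "delta_pos": [0.0188, 0.0258, 0.002], "twist": 3.5}, {"grip": 1, "delta_pos": [0.0188, 0.0258, 0.002], "twist": 3.5}, {"grip": 1, "delta_pos": [0.0188, 0.0258, 0.002], "twist": 3.5}, {"grip": 1, "delta_pos": [0.0188, 0.0258, 0.002], "twist": 3.5}, {"grip": 1, "delta_pos": [0.0188, 0.0258, 0.002], "twist": 3.5}, {"grip": 1, "delta_pos": [0.0188, 0.0258, 0.002], "twist": 3.5}, {"grip": 1, "delta_pos": [0.0188, 0.0258, 0.002], "twist": 3.5}], "force": 30}}

```text
clock: 0.93
position: [0.3472, -0.2931, 0.2512]
ee_rot: [-0.305, -0.638, -0.306, 0.638]
contact_force: [0.3, -0.2, 0.6]
width: 0.0856
```

Call:
{"fn": "step_arm", "kwargs": {"increments": [{"grip": 1, "delta_pos": [0.0188, 0.0258, 0.002], "twist": 3.5}, {"grip": 1, "delta_pos": [0.0188, 0.0258, 0.002], "twist": 3.5}, {"grip": 1, "delta_pos": [0.0188, 0.0258, 0.002], "twist": 3.5}, {"grip": 1, "delta_pos": [0.0188, 0.0258, 0.002], "twist": 3.5}, {"grip": 1, "delta_pos": [0.0188, 0.0258, 0.002], "twist": 3.5}, {"grip": 1, "delta_pos": [0.0188, 0.0258, 0], "twist": 3.5}, {"grip": 1, "delta_pos": [0.0188, 0.0258, 0], "twist": 3.5}, {"grip": 1, "delta_pos": [0.0188, 0.0258, 0], "twist": 3.5}, {"grip": 1, "delta_pos": [0.0188, 0.0258, 0], "twist": 3.5}, {"grip": 1, "delta_pos": [0.0188, 0.0258, 0], "twist": 3.5}]}}

```text
clock: 1.77
position: [0.5352, -0.0351, 0.2609]
ee_rot: [-0.483, -0.516, -0.483, 0.516]
contact_force: [0.6, -0.2, -0.2]
width: 0.0853
```

Call:
{"fn": "step_arm", "kwargs": {"increments": [{"grip": 1, "delta_pos": [0.0188, 0.0258, 0], "twist": 3.5}, {"grip": 1, "delta_pos": [0.0188, 0.0258, 0], "twist": 3.5}, {"grip": 1, "delta_pos": [0.0188, 0.0258, 0], "twist": 3.5}, {"grip": 1, "delta_pos": [0.0188, 0.0258, 0], "twist": 3.5}, {"grip": 1, "delta_pos": [0, 0, 0], "twist": 0}, {"grip": 1, "delta_pos": [0, 0, 0], "twist": 0}]}}

```text
clock: 2.27
position: [0.6102, 0.0678, 0.2602]
ee_rot: [0.542, 0.453, 0.543, -0.454]
contact_force: [0.5, 0.8, -0.8]
width: 0.0853
```

Run:
```python
from h import *
s=manip.get_state();print(s)
d=save('wrist','w1.png');print(d['mount'],d['fx'],d['cx'],d['cy'])
```

```text
{'clock': 2.2667, 'qpos': array([-2.54446044e-03,  3.22521974e-01,  1.36581679e+00, -2.45684867e-04,
        1.45516309e+00, -1.79626227e-01]), 'qd': array([-0.03525774, -0.02537662,  0.02731109, -0.01759642,  0.01234531,
        0.0018515 ]), 'effort': array([ 1.13096673e+00, -4.45643091e+01, -2.59429479e+01,  2.21479833e-01,
       -1.58468219e-01, -1.37801701e-02]), 'position': array([0.610179  , 0.06775869, 0.26016631]), 'ee_rot': array([ 0.54179673,  0.45332262,  0.5427238 , -0.45431903]), 'contact_force': array([ 0.52815241,  0.82590234, -0.78145163]), 'moment': array([-0.05724779, -0.01643413, -0.0281292 ]), 'width': 0.08529136756626789}
[[ 7.47789709e-04 -2.98353582e-01  9.54455123e-01 -1.42534544e-01]
 [ 9.99997839e-01 -1.62822820e-03 -1.29243982e-03  2.75343026e-04]
 [ 1.93967479e-03  9.54454027e-01  2.98351720e-01 -7.66622715e-02]
 [ 0.00000000e+00  0.00000000e+00  0.00000000e+00  1.00000000e+00]] 354.79868752692283 281.3245787978193 206.69249195743961
```

View pics/w1.png

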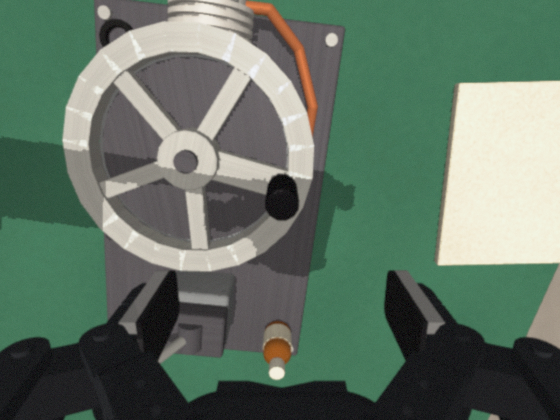

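The wrist view shows the grip spanning rows 176–220 near column 282, the hub near (187,160), and fingers clear to either side.

Run:
```python
from h import *
from scipy.spatial.transform import Rotation as Ro
M=np.array([[ 7.47789709e-04,-2.98353582e-01,9.54455123e-01,-1.42534544e-01],[9.99997839e-01,-1.62822820e-03,-1.29243982e-03,2.75343026e-04],[1.93967479e-03,9.54454027e-01,2.98351720e-01,-7.66622715e-02]])
p=np.array([0.610179,0.06775869,0.26016631]);q=[0.54179673,0.45332262,0.5427238,-0.45431903]
R=Ro.from_quat(q[1:]+q[:1]).as_matrix();print(R.round(3))
c=p+R@M[:,3]
def wr(u,v,z):
    r=R@M[:,:3]@np.array([(u-281.32)/354.8,(v-206.69)/354.8,1]);return (c+r*(z-c[2])/r[2]).round(4)
print(c,'hub',wr(187,161,.118),wr(187,161,.128),'rim',wr(189,148,.118),'griptop',wr(283,205,.174),wr(283,188,.174),'bot',wr(282,190,.122))
for px in[(64,150),(314,150),(190,25),(190,272)]:print(wr(*px,.118))
```

```text
[[-0.002  0.984  0.176]
 [-0.     0.176 -0.984]
 [-1.    -0.002 -0.   ]]
[0.59721545 0.14330433 0.40270781] hub [0.5301 0.0803 0.118 ] [0.5325 0.0825 0.128 ] rim [0.5307 0.0911 0.118 ] griptop [0.61   0.0742 0.174 ] [0.6079 0.0858 0.174 ] bot [0.6098 0.071  0.122 ]
[0.4321 0.072  0.118 ]
[0.6294 0.107  0.118 ]
[0.5227 0.1799 0.118 ]
[ 0.5424 -0.0189  0.118 ]
```

Call:
{"fn": "step_arm", "kwargs": {"increments": [{"grip": 1, "delta_pos": [0, 0.003, -0.02], "twist": 0}, {"grip": 1, "delta_pos": [0, 0, -0.025], "twist": 0}, {"grip": 1, "delta_pos": [0, 0, -0.025], "twist": 0}, {"grip": 1, "delta_pos": [0, 0, -0.025], "twist": 0}, {"grip": 1, "delta_pos": [0, 0, -0.017], "twist": 0}, {"grip": 1, "delta_pos": [0, 0, -0.01], "twist": 0}, {"grip": 1, "delta_pos": [0, 0, 0], "twist": 0}], "force": 30}}

```text
clock: 2.9
position: [0.6077, 0.0683, 0.1371]
ee_rot: [0.54, 0.454, 0.543, -0.456]
contact_force: [-0.4, 0.2, -0.4]
width: 0.0855
```

Call:
{"fn": "step_arm", "kwargs": {"increments": [{"grip": 0.2, "delta_pos": [0, 0, 0], "twist": 0}, {"grip": 0.2, "delta_pos": [0, 0, 0], "twist": 0}, {"grip": 0.2, "delta_pos": [0, 0, 0], "twist": 0}, {"grip": 0.2, "delta_pos": [0, 0, 0], "twist": 0}, {"grip": 0.2, "delta_pos": [0, 0, 0], "twist": 0}, {"grip": 0.2, "delta_pos": [0, 0, 0], "twist": 0}, {"grip": 0.2, "delta_pos": [0, 0, 0], "twist": 0}]}}

```text
clock: 3.48
position: [0.6099, 0.0694, 0.1404]
ee_rot: [0.542, 0.454, 0.542, -0.454]
contact_force: [-2.0, -0.8, 6.2]
width: 0.0233
```

Run:
```python
from h import *
s=manip.get_state();print(s['position'],s['contact_force'],s['width'],s['clock'])
save('wrist','w2.png')
```

```text
[0.60992479 0.06943521 0.14042088] [-2.01783773 -0.82518348  6.21389016] 0.023342273307314428 3.4833
```

View pics/w2.png

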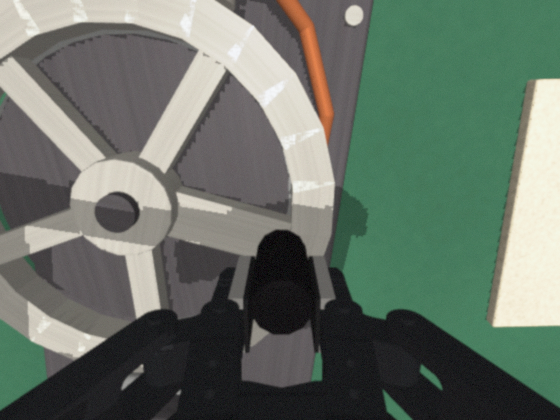

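Gripped: the width is 23 mm and the grip sits centred between the pads at about (282,290). Next is the arc table.

Run:
```python
import numpy as np
a=-0.14-np.arange(0,2.5,.1); P=.0785*np.c_[np.cos(a),np.sin(a)]+[.5315,.081]
for i in range(len(a)-1): print(round(.1*i,1),((P[i+1]-P[i])/5*1000).round(2),P[i+1].round(4))
```

```text
0.0 [-0.3  -1.54] [0.6078 0.0623]
0.1 [-0.45 -1.5 ] [0.6055 0.0548]
0.2 [-0.6  -1.45] [0.6025 0.0476]
0.3 [-0.74 -1.38] [0.5988 0.0406]
0.4 [-0.87 -1.3 ] [0.5945 0.0341]
0.5 [-1.   -1.21] [0.5895 0.0281]
0.6 [-1.11 -1.1 ] [0.5839 0.0225]
0.7 [-1.22 -0.99] [0.5778 0.0176]
0.8 [-1.31 -0.86] [0.5712 0.0133]
0.9 [-1.39 -0.73] [0.5643 0.0097]
1.0 [-1.46 -0.58] [0.557  0.0068]
1.1 [-1.51 -0.43] [0.5495 0.0046]
1.2 [-1.54 -0.28] [0.5417 0.0032]
1.3 [-1.56 -0.13] [0.5339 0.0025]
1.4 [-1.57  0.03] [0.5261 0.0027]
1.5 [-1.56  0.19] [0.5183 0.0036]
1.6 [-1.53  0.34] [0.5106 0.0053]
1.7 [-1.49  0.49] [0.5032 0.0078]
1.8 [-1.43  0.64] [0.496 0.011]
1.9 [-1.36  0.78] [0.4892 0.0149]
2.0 [-1.28  0.91] [0.4828 0.0194]
2.1 [-1.18  1.03] [0.4769 0.0246]
2.2 [-1.07  1.15] [0.4715 0.0303]
2.3 [-0.95  1.25] [0.4668 0.0366]
```

Call:
{"fn": "step_arm", "kwargs": {"increments": [{"grip": 0.2, "delta_pos": [-0.0003, -0.0015, 0.0005], "twist": 0}, {"grip": 0.2, "delta_pos": [-0.0003, -0.0015, 0.0005], "twist": 0}, {"grip": 0.2, "delta_pos": [-0.0003, -0.0016, 0.0005], "twist": 0}, {"grip": 0.2, "delta_pos": [-0.0003, -0.0016, 0.0005], "twist": 0}, {"grip": 0.2, "delta_pos": [-0.0003, -0.0015, 0], "twist": 0}, {"grip": 0.2, "delta_pos": [-0.0004, -0.0015, 0], "twist": 0}, {"grip": 0.2, "delta_pos": [-0.0004, -0.0015, 0], "twist": 0}, {"grip": 0.2, "delta_pos": [-0.0005, -0.0015, 0], "twist": 0}, {"grip": 0.2, "delta_pos": [-0.0005, -0.0015, 0], "twist": 0}, {"grip": 0.2, "delta_pos": [-0.0005, -0.0015, 0], "twist": 0}]}}

```text
clock: 4.37
position: [0.6074, 0.0568, 0.1405]
ee_rot: [0.541, 0.456, 0.542, -0.453]
contact_force: [3.3, 6.2, -3.7]
width: 0.0233
```

Call:
{"fn": "step_arm", "kwargs": {"increments": [{"grip": 0.2, "delta_pos": [-0.0006, -0.0014, -0.0003], "twist": 0}, {"grip": 0.2, "delta_pos": [-0.0006, -0.0015, -0.0003], "twist": 0}, {"grip": 0.2, "delta_pos": [-0.0006, -0.0014, 0], "twist": 0}, {"grip": 0.2, "delta_pos": [-0.0006, -0.0015, 0], "twist": 0}, {"grip": 0.2, "delta_pos": [-0.0006, -0.0014, 0], "twist": 0}, {"grip": 0.2, "delta_pos": [-0.0007, -0.0014, 0], "twist": 0}, {"grip": 0.2, "delta_pos": [-0.0007, -0.0014, 0], "twist": 0}, {"grip": 0.2, "delta_pos": [-0.0007, -0.0014, 0], "twist": 0}, {"grip": 0.2, "delta_pos": [-0.0008, -0.0014, 0], "twist": 0}, {"grip": 0.2, "delta_pos": [-0.0008, -0.0013, 0], "twist": 0}]}}

```text
clock: 5.2
position: [0.6018, 0.0423, 0.1405]
ee_rot: [0.542, 0.457, 0.541, -0.452]
contact_force: [4.5, 5.8, -3.3]
width: 0.0231
```

```bash
cat > f.py <<'E'
from h import *
s=manip.get_state();p=s['position'];v=p[:2]-[.5315,.081];r=np.hypot(*v);a=np.arctan2(v[1],v[0])
F=s['contact_force'];t=np.array([np.sin(a),-np.cos(a)])
print(s['clock'],'turned',round(-.14-a,3),'r',round(r,4),'Ftan',round(-F[:2]@t,2),'Frad',round(F[:2]@v/r,2),'z',p[2].round(4),F[2].round(1),'w',s['width'])
E
python3 f.py
```

```text
5.2 turned 0.364 r 0.0802 Ftan 7.27 Frad 1.11 z 0.1405 -3.3 w 0.023109460006249496
```

Call:
{"fn": "step_arm", "kwargs": {"increments": [{"grip": 0.2, "delta_pos": [-0.0009, -0.0013, 0], "twist": 0}, {"grip": 0.2, "delta_pos": [-0.0009, -0.0013, 0], "twist": 0}, {"grip": 0.2, "delta_pos": [-0.0009, -0.0013, 0], "twist": 0}, {"grip": 0.2, "delta_pos": [-0.0009, -0.0013, 0], "twist": 0}, {"grip": 0.2, "delta_pos": [-0.0009, -0.0013, 0], "twist": 0}]}}

```text
clock: 5.62
position: [0.5978, 0.0354, 0.1405]
ee_rot: [0.543, 0.457, 0.541, -0.452]
contact_force: [4.9, 5.4, -3.1]
width: 0.0234
```

```bash
python3 f.py
```

```text
5.6167 turned 0.463 r 0.0804 Ftan 7.18 Frad 0.99 z 0.1405 -3.1 w 0.023351915121252363
```

Call:
{"fn": "step_arm", "kwargs": {"increments": [{"grip": 0.2, "delta_pos": [-0.001, -0.0012, 0], "twist": 0}, {"grip": 0.2, "delta_pos": [-0.001, -0.0012, 0], "twist": 0}, {"grip": 0.2, "delta_pos": [-0.001, -0.0012, 0], "twist": 0}, {"grip": 0.2, "delta_pos": [-0.001, -0.0012, 0], "twist": 0}, {"grip": 0.2, "delta_pos": [-0.001, -0.0012, 0], "twist": 0}]}}

```text
clock: 6.03
position: [0.5932, 0.029, 0.1406]
ee_rot: [0.543, 0.457, 0.54, -0.452]
contact_force: [5.8, 4.0, -4.2]
width: 0.023
```

```bash
python3 f.py
```

```text
6.0333 turned 0.56 r 0.0806 Ftan 6.78 Frad 1.86 z 0.1406 -4.2 w 0.022974997532056434
```

Call:
{"fn": "step_arm", "kwargs": {"increments": [{"grip": 0.2, "delta_pos": [-0.0011, -0.0011, 0], "twist": 0}, {"grip": 0.2, "delta_pos": [-0.0011, -0.0011, 0], "twist": 0}, {"grip": 0.2, "delta_pos": [-0.0011, -0.0011, 0], "twist": 0}, {"grip": 0.2, "delta_pos": [-0.0011, -0.0011, 0], "twist": 0}, {"grip": 0.2, "delta_pos": [-0.0011, -0.0011, 0], "twist": 0}]}}

```text
clock: 6.45
position: [0.5879, 0.0232, 0.1406]
ee_rot: [0.543, 0.457, 0.54, -0.452]
contact_force: [6.8, 2.9, -4.3]
width: 0.0231
```

```bash
python3 f.py
```

```text
6.45 turned 0.657 r 0.0808 Ftan 6.9 Frad 2.68 z 0.1406 -4.3 w 0.023081575896395267
```

Call:
{"fn": "step_arm", "kwargs": {"increments": [{"grip": 0.2, "delta_pos": [-0.0012, -0.001, 0], "twist": 0}, {"grip": 0.2, "delta_pos": [-0.0012, -0.001, 0], "twist": 0}, {"grip": 0.2, "delta_pos": [-0.0012, -0.001, 0], "twist": 0}, {"grip": 0.2, "delta_pos": [-0.0012, -0.001, 0], "twist": 0}]}}

```text
clock: 6.78
position: [0.585, 0.0203, 0.1406]
ee_rot: [0.544, 0.458, 0.54, -0.451]
contact_force: [11.7, 6.7, -9.0]
width: 0.0231
```

```bash
python3 f.py
```

```text
6.7833 turned 0.708 r 0.0809 Ftan 13.21 Frad 2.73 z 0.1406 -9.0 w 0.023103481351039724
```

Call:
{"fn": "step_arm", "kwargs": {"increments": [{"grip": 0.2, "delta_pos": [-0.0012, -0.001, 0], "twist": 0}]}}

```text
clock: 6.87
position: [0.5843, 0.0197, 0.1406]
ee_rot: [0.544, 0.459, 0.539, -0.451]
contact_force: [12.8, 8.1, -8.4]
width: 0.0232
```

```bash
python3 f.py
```

```text
6.8667 turned 0.72 r 0.0809 Ftan 15.05 Frad 2.2 z 0.1406 -8.4 w 0.023239996846311395
```

Call:
{"fn": "step_arm", "kwargs": {"increments": [{"grip": 0.2, "delta_pos": [-0.0012, -0.0009, 0], "twist": 0}]}}

```text
clock: 6.95
position: [0.5836, 0.019, 0.1406]
ee_rot: [0.544, 0.459, 0.539, -0.45]
contact_force: [13.5, 9.1, -9.1]
width: 0.0232
```

```bash
python3 f.py
```

```text
6.95 turned 0.732 r 0.0809 Ftan 16.18 Frad 1.72 z 0.1406 -9.1 w 0.023237174312386
```

Run:
```python
from h import *
a=manip.get_image('scene')['img'][60:360,120:440];b=manip.get_image('top')['img'][80:380,100:420]
cv2.imwrite('pics/c1.png',cv2.resize(np.hstack([a,b])[:,:,::-1],(800,375)))
s=manip.get_state();print(s['contact_force'],s['moment'],s['position'])
```

```text
[12.51257107  6.58376682 -7.5114022 ] [ 1.06578413 -1.65329293 -0.00541802] [0.58321131 0.01872493 0.14059485]
```

View pics/c1.png

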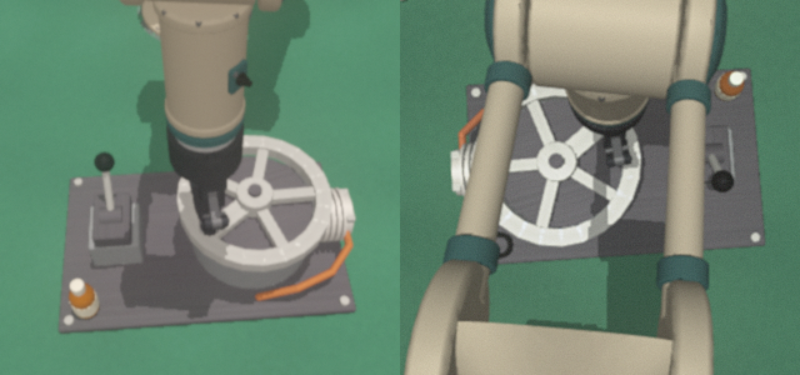

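No collision is visible, so the swell seems to have begun. I'll go on in single small rows.

Call:
{"fn": "step_arm", "kwargs": {"increments": [{"grip": 0.2, "delta_pos": [-0.0013, -0.0009, 0], "twist": 0}]}}

```text
clock: 7.13
position: [0.5828, 0.0183, 0.1406]
ee_rot: [0.544, 0.46, 0.539, -0.45]
contact_force: [15.2, 10.1, -10.6]
width: 0.0234
```

```bash
python3 f.py
```

```text
7.1333 turned 0.745 r 0.081 Ftan 18.14 Frad 1.83 z 0.1406 -10.6 w 0.023398165614400137
```

Call:
{"fn": "step_arm", "kwargs": {"increments": [{"grip": 0.2, "delta_pos": [-0.0013, -0.0009, 0], "twist": 0}]}}

```text
clock: 7.22
position: [0.582, 0.0177, 0.1406]
ee_rot: [0.544, 0.46, 0.539, -0.45]
contact_force: [16.0, 9.8, -10.8]
width: 0.0229
```

```bash
python3 f.py
```

```text
7.2167 turned 0.757 r 0.081 Ftan 18.6 Frad 2.26 z 0.1406 -10.8 w 0.022919298584273547
```

Run:
```python
from h import *
s=manip.get_state();print(s['position'],s['ee_rot'],s['contact_force'],s['moment'])
save('wrist','w3.png')
```

```text
[0.58201466 0.01771696 0.14062605] [ 0.54404366  0.45995448  0.5387654  -0.44965566] [ 15.95161055   9.83765609 -10.80698828] [ 1.45381688 -2.23602263 -0.09154949]
```

View pics/w3.png

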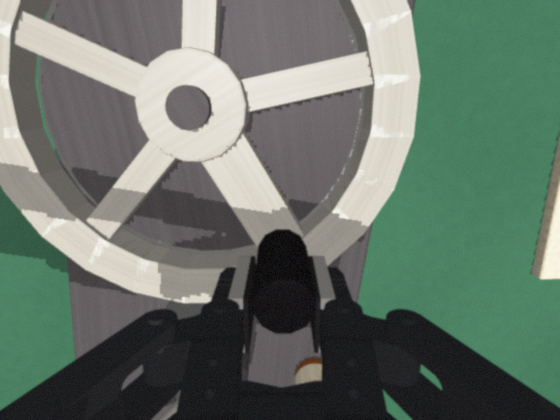

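The wheel really has turned about 0.75 rad, and the grip is held as before. The force is higher than expected, so I'll go on at half speed.

```bash
python3 f.py
```

```text
7.2667 turned 0.761 r 0.081 Ftan 16.42 Frad 2.52 z 0.1406 -9.2 w 0.023143650358915514
```

Call:
{"fn": "step_arm", "kwargs": {"increments": [{"grip": 0.2, "delta_pos": [0, 0, 0], "twist": 0}, {"grip": 0.2, "delta_pos": [0, 0, 0], "twist": 0}]}}

```text
clock: 7.43
position: [0.5816, 0.0174, 0.1406]
ee_rot: [0.544, 0.459, 0.539, -0.45]
contact_force: [13.9, 8.6, -9.3]
width: 0.0229
```

```bash
python3 f.py
```

```text
7.4333 turned 0.764 r 0.081 Ftan 16.21 Frad 1.84 z 0.1406 -9.3 w 0.022938493465241124
```

Call:
{"fn": "step_arm", "kwargs": {"increments": [{"grip": 0.2, "delta_pos": [-0.0007, -0.0004, -0.0005], "twist": 0}, {"grip": 0.2, "delta_pos": [-0.0006, -0.0004, -0.0005], "twist": 0}]}}

```text
clock: 7.6
position: [0.5814, 0.0172, 0.1406]
ee_rot: [0.544, 0.46, 0.538, -0.449]
contact_force: [14.7, 10.8, -4.3]
width: 0.0235
```

```bash
python3 f.py
```

```text
7.6 turned 0.767 r 0.081 Ftan 18.23 Frad 0.58 z 0.1406 -4.3 w 0.023483841204503843
```

Call:
{"fn": "step_arm", "kwargs": {"increments": [{"grip": 0.2, "delta_pos": [-0.0007, -0.0004, 0], "twist": 0}, {"grip": 0.2, "delta_pos": [-0.0007, -0.0004, 0], "twist": 0}]}}

```text
clock: 7.77
position: [0.5808, 0.0167, 0.1406]
ee_rot: [0.545, 0.461, 0.538, -0.449]
contact_force: [18.2, 11.7, -8.8]
width: 0.023
```

```bash
python3 f.py
```

```text
7.7667 turned 0.776 r 0.081 Ftan 21.56 Frad 1.83 z 0.1406 -8.8 w 0.02304710191263467
```

Call:
{"fn": "step_arm", "kwargs": {"increments": [{"grip": 0.2, "delta_pos": [-0.0007, -0.0004, 0], "twist": 0}, {"grip": 0.2, "delta_pos": [-0.0007, -0.0004, 0], "twist": 0}]}}

```text
clock: 7.93
position: [0.5799, 0.016, 0.1406]
ee_rot: [0.545, 0.461, 0.538, -0.448]
contact_force: [17.5, 11.1, -8.6]
width: 0.0234
```

```bash
python3 f.py
```

```text
7.9333 turned 0.79 r 0.081 Ftan 20.64 Frad 1.52 z 0.1406 -8.6 w 0.023413127541186983
```

Call:
{"fn": "step_arm", "kwargs": {"increments": [{"grip": 0.2, "delta_pos": [-0.0007, -0.0004, 0], "twist": 0}, {"grip": 0.2, "delta_pos": [-0.0007, -0.0004, 0], "twist": 0}]}}

```text
clock: 8.1
position: [0.579, 0.0153, 0.1406]
ee_rot: [0.545, 0.462, 0.537, -0.448]
contact_force: [18.6, 12.0, -9.6]
width: 0.0232
```

```bash
python3 f.py
```

```text
8.1 turned 0.805 r 0.0811 Ftan 22.09 Frad 1.16 z 0.1406 -9.6 w 0.02321385551615392
```

Call:
{"fn": "step_arm", "kwargs": {"increments": [{"grip": 0.2, "delta_pos": [-0.0007, -0.0004, 0], "twist": 0}, {"grip": 0.2, "delta_pos": [-0.0007, -0.0004, 0], "twist": 0}]}}

```text
clock: 8.27
position: [0.578, 0.0145, 0.1406]
ee_rot: [0.545, 0.462, 0.537, -0.448]
contact_force: [19.7, 12.2, -9.3]
width: 0.0232
```

```bash
python3 f.py
```

```text
8.2667 turned 0.821 r 0.0811 Ftan 23.12 Frad 1.3 z 0.1406 -9.3 w 0.023180039348303896
```

Call:
{"fn": "step_arm", "kwargs": {"increments": [{"grip": 0.2, "delta_pos": [-0.0007, -0.0004, 0], "twist": 0}, {"grip": 0.2, "delta_pos": [-0.0007, -0.0004, 0], "twist": 0}]}}

```text
clock: 8.43
position: [0.5769, 0.0138, 0.1406]
ee_rot: [0.545, 0.462, 0.537, -0.448]
contact_force: [20.5, 12.9, -10.6]
width: 0.023
```

```bash
python3 f.py
```

```text
8.4333 turned 0.836 r 0.0811 Ftan 24.2 Frad 0.83 z 0.1406 -10.6 w 0.022982320693095335
```

Call:
{"fn": "step_arm", "kwargs": {"increments": [{"grip": 0.2, "delta_pos": [-0.0007, -0.0003, 0], "twist": 0}, {"grip": 0.2, "delta_pos": [-0.0007, -0.0004, 0], "twist": 0}]}}

```text
clock: 8.6
position: [0.5759, 0.0131, 0.1406]
ee_rot: [0.546, 0.462, 0.537, -0.448]
contact_force: [21.3, 12.2, -10.7]
width: 0.023
```

```bash
python3 f.py
```

```text
8.6 turned 0.852 r 0.0811 Ftan 24.51 Frad 1.4 z 0.1406 -10.7 w 0.0230332304800527
```

Call:
{"fn": "step_arm", "kwargs": {"increments": [{"grip": 0.2, "delta_pos": [-0.0007, -0.0003, 0], "twist": 0}, {"grip": 0.2, "delta_pos": [-0.0007, -0.0004, 0], "twist": 0}]}}

```text
clock: 8.77
position: [0.5747, 0.0123, 0.1406]
ee_rot: [0.546, 0.462, 0.537, -0.448]
contact_force: [22.1, 12.8, -11.2]
width: 0.0233
```

```bash
python3 f.py
```

```text
8.7667 turned 0.869 r 0.0812 Ftan 25.55 Frad 0.97 z 0.1406 -11.2 w 0.023321584968429777
```

Call:
{"fn": "step_arm", "kwargs": {"increments": [{"grip": 0.2, "delta_pos": [-0.0007, -0.0003, 0], "twist": 0}, {"grip": 0.2, "delta_pos": [-0.0007, -0.0003, 0], "twist": 0}]}}

```text
clock: 8.93
position: [0.5736, 0.0116, 0.1406]
ee_rot: [0.546, 0.462, 0.537, -0.448]
contact_force: [22.8, 12.2, -11.7]
width: 0.0231
```

```bash
python3 f.py
```

```text
8.9333 turned 0.885 r 0.0812 Ftan 25.81 Frad 1.38 z 0.1406 -11.7 w 0.023050226913061793
```

```bash
python3 - <<'E'
from h import *
import pickle
for n,boxes in(('top',[(148,162,155,167),(280,294,162,174),(262,278,377,391),(140,160,362,378)]),('scene',[(200,212,176,188),(308,322,168,180),(293,307,389,402)])):
    o=pickle.load(open(n+'.pkl','rb'))['img'];d=manip.get_image(n)['img']
    for b in boxes:
        r=[]
        for im in(o,d):
            g=cv2.cvtColor(im,cv2.COLOR_RGB2GRAY)[b[0]:b[1],b[2]:b[3]].astype(float);w=np.clip(g-130,0,None);y,x=np.mgrid[b[0]:b[1],b[2]:b[3]]
            r.append([round((w*x).sum()/(w.sum()+1e-9),2),round((w*y).sum()/(w.sum()+1e-9),2)])
        print(n,r)
    cv2.imwrite('pics/n_'+n+'.png',d[:,:,::-1])
    if n=='scene': cv2.imwrite('pics/c2.png',cv2.resize(np.hstack([o[140:330,160:420],d[140:330,160:420]])[:,:,::-1],(800,292)))
E
python3 f.py
```

```text
top [[np.float64(160.25), np.float64(153.52)], [np.float64(160.23), np.float64(153.53)]]
top [[np.float64(166.38), np.float64(284.45)], [np.float64(167.71), np.float64(284.05)]]
top [[np.float64(383.95), np.float64(269.36)], [np.float64(383.96), np.float64(269.37)]]
top [[np.float64(369.16), np.float64(143.06)], [np.float64(371.77), np.float64(143.16)]]
scene [[np.float64(182.07), np.float64(204.86)], [np.float64(182.06), np.float64(204.87)]]
scene [[np.float64(174.55), np.float64(315.5)], [np.float64(174.55), np.float64(315.5)]]
scene [[np.float64(395.42), np.float64(299.88)], [np.float64(395.41), np.float64(299.88)]]
9.0333 turned 0.893 r 0.0812 Ftan 23.13 Frad 0.59 z 0.1406 -10.4 w 0.023173287925349704
```

View pics/c2.png

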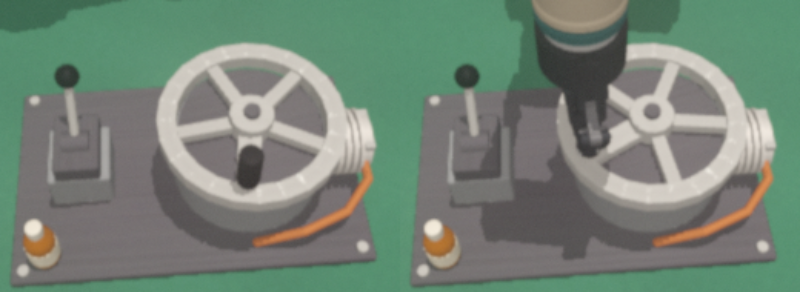

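The pump has not shifted: the tray screws are at the same pixels in both views. The wheel is simply turning against more resistance. I'll go on until it gives way.

Call:
{"fn": "step_arm", "kwargs": {"increments": [{"grip": 0.2, "delta_pos": [-0.0007, -0.0003, 0], "twist": 0}, {"grip": 0.2, "delta_pos": [-0.0007, -0.0003, 0], "twist": 0}]}}

```text
clock: 9.2
position: [0.5723, 0.0109, 0.1406]
ee_rot: [0.546, 0.462, 0.536, -0.448]
contact_force: [22.6, 12.1, -12.8]
width: 0.0233
```

```bash
python3 f.py
```

```text
9.2 turned 0.903 r 0.0812 Ftan 25.57 Frad 0.93 z 0.1406 -12.8 w 0.02330763943399542
```

Call:
{"fn": "step_arm", "kwargs": {"increments": [{"grip": 0.2, "delta_pos": [-0.0007, -0.0003, 0], "twist": 0}, {"grip": 0.2, "delta_pos": [-0.0007, -0.0003, 0], "twist": 0}]}}

```text
clock: 9.37
position: [0.5711, 0.0102, 0.1406]
ee_rot: [0.546, 0.462, 0.536, -0.448]
contact_force: [22.9, 12.0, -12.4]
width: 0.0232
```

```bash
python3 f.py
```

```text
9.3667 turned 0.921 r 0.0812 Ftan 25.85 Frad 0.75 z 0.1406 -12.4 w 0.023182743530299404
```

Call:
{"fn": "step_arm", "kwargs": {"increments": [{"grip": 0.2, "delta_pos": [-0.0007, -0.0003, 0], "twist": 0}, {"grip": 0.2, "delta_pos": [-0.0007, -0.0003, 0], "twist": 0}]}}

```text
clock: 9.53
position: [0.5698, 0.0094, 0.1406]
ee_rot: [0.546, 0.462, 0.536, -0.448]
contact_force: [22.6, 11.1, -13.3]
width: 0.0233
```

```bash
python3 f.py
```

```text
9.5333 turned 0.939 r 0.0812 Ftan 25.14 Frad 0.84 z 0.1406 -13.3 w 0.023318487120820693
```

Call:
{"fn": "step_arm", "kwargs": {"increments": [{"grip": 0.2, "delta_pos": [-0.0007, -0.0003, 0], "twist": 0}]}}

```text
clock: 9.62
position: [0.5692, 0.009, 0.1406]
ee_rot: [0.546, 0.462, 0.536, -0.448]
contact_force: [23.7, 10.8, -13.9]
width: 0.0233
```

```bash
python3 f.py
```

```text
9.6167 turned 0.949 r 0.0812 Ftan 26.02 Frad 1.46 z 0.1406 -13.9 w 0.023320102420306535
```

Call:
{"fn": "step_arm", "kwargs": {"increments": [{"grip": 0.2, "delta_pos": [-0.0007, -0.0003, 0], "twist": 0}, {"grip": 0.2, "delta_pos": [-0.0007, -0.0003, 0], "twist": 0}]}}

```text
clock: 9.78
position: [0.5677, 0.0083, 0.1406]
ee_rot: [0.546, 0.462, 0.536, -0.448]
contact_force: [22.0, 10.8, -12.6]
width: 0.023
```

```bash
python3 f.py
```

```text
9.7833 turned 0.969 r 0.0812 Ftan 24.49 Frad 0.12 z 0.1406 -12.6 w 0.022954158171241808
```

Call:
{"fn": "step_arm", "kwargs": {"increments": [{"grip": 0.2, "delta_pos": [-0.0007, -0.0003, 0], "twist": 0}, {"grip": 0.2, "delta_pos": [-0.0007, -0.0003, 0], "twist": 0}]}}

```text
clock: 9.95
position: [0.5662, 0.0075, 0.1406]
ee_rot: [0.546, 0.462, 0.536, -0.448]
contact_force: [22.1, 10.7, -11.2]
width: 0.0233
```

```bash
python3 f.py
```

```text
9.95 turned 0.989 r 0.0813 Ftan 24.54 Frad -0.25 z 0.1406 -11.2 w 0.023289117723868283
```

Call:
{"fn": "step_arm", "kwargs": {"increments": [{"grip": 0.2, "delta_pos": [-0.0007, -0.0003, 0], "twist": 0}]}}

```text
clock: 10.03
position: [0.5654, 0.0072, 0.1406]
ee_rot: [0.546, 0.462, 0.536, -0.448]
contact_force: [22.8, 9.4, -12.2]
width: 0.0229
```

```bash
python3 f.py
```

```text
10.0333 turned 1.0 r 0.0812 Ftan 24.65 Frad 0.96 z 0.1406 -12.2 w 0.022861508545721353
```

Call:
{"fn": "step_arm", "kwargs": {"increments": [{"grip": 0.2, "delta_pos": [-0.0007, -0.0003, 0], "twist": 0}, {"grip": 0.2, "delta_pos": [-0.0007, -0.0003, 0], "twist": 0}]}}

```text
clock: 10.2
position: [0.5639, 0.0064, 0.1406]
ee_rot: [0.546, 0.462, 0.536, -0.448]
contact_force: [22.4, 9.2, -12.0]
width: 0.0233
```

```bash
python3 f.py
```

```text
10.2 turned 1.022 r 0.0813 Ftan 24.19 Frad 0.45 z 0.1406 -12.0 w 0.02327432200301619
```

Call:
{"fn": "step_arm", "kwargs": {"increments": [{"grip": 0.2, "delta_pos": [-0.0007, -0.0003, 0], "twist": 0}, {"grip": 0.2, "delta_pos": [-0.0007, -0.0002, 0], "twist": 0}]}}

```text
clock: 10.37
position: [0.5622, 0.0057, 0.1406]
ee_rot: [0.546, 0.462, 0.536, -0.448]
contact_force: [21.4, 9.0, -12.1]
width: 0.0229
```

```bash
python3 f.py
```

```text
10.3667 turned 1.043 r 0.0813 Ftan 23.21 Frad -0.23 z 0.1406 -12.1 w 0.022859492029741423
```

The resistance peaked near 25.8 N at about 0.92 rad and has now dropped to 23.2 N, with the wheel running ahead of the command, so it is giving way. I'll stop here and unload the arm before letting go.

Call:
{"fn": "step_arm", "kwargs": {"increments": [{"grip": 0.2, "delta_pos": [0.004, 0.001, 0], "twist": 0}, {"grip": 0.2, "delta_pos": [0.003, 0.0007, 0], "twist": 0}]}}

```text
clock: 10.53
position: [0.5624, 0.0058, 0.1405]
ee_rot: [0.544, 0.457, 0.54, -0.452]
contact_force: [1.9, 2.1, 3.3]
width: 0.0232
```

```bash
python3 f.py
```

```text
10.5333 turned 1.041 r 0.0813 Ftan 2.56 Frad -1.2 z 0.1405 3.3 w 0.023181715974778392
```

Call:
{"fn": "step_arm", "kwargs": {"increments": [{"grip": 0.2, "delta_pos": [0, 0, 0], "twist": 0}, {"grip": 0.2, "delta_pos": [0, 0, 0], "twist": 0}]}}

```text
clock: 10.7
position: [0.5622, 0.0057, 0.1405]
ee_rot: [0.544, 0.457, 0.54, -0.452]
contact_force: [5.9, 3.3, -0.6]
width: 0.0228
```

```bash
python3 f.py
```

```text
10.7 turned 1.044 r 0.0813 Ftan 6.68 Frad -0.83 z 0.1405 -0.6 w 0.022811549400852896
```

Call:
{"fn": "step_arm", "kwargs": {"increments": [{"grip": 0.2, "delta_pos": [0.0025, 0.001, 0], "twist": 0}, {"grip": 0.2, "delta_pos": [0, 0, 0], "twist": 0}, {"grip": 0.2, "delta_pos": [0, 0, 0], "twist": 0}]}}

```text
clock: 10.95
position: [0.5623, 0.0057, 0.1405]
ee_rot: [0.543, 0.455, 0.541, -0.453]
contact_force: [3.6, 1.1, 3.3]
width: 0.0232
```

```bash
python3 f.py
```

```text
10.95 turned 1.043 r 0.0813 Ftan 3.73 Frad 0.34 z 0.1405 3.3 w 0.023216344263163338
```

Call:
{"fn": "step_arm", "kwargs": {"increments": [{"grip": 0.4, "delta_pos": [0, 0, 0], "twist": 0}, {"grip": 0.5, "delta_pos": [0, 0, 0], "twist": 0}, {"grip": 0.7, "delta_pos": [0, 0, 0], "twist": 0}, {"grip": 0.9, "delta_pos": [0, 0, 0], "twist": 0}, {"grip": 0.9, "delta_pos": [0, 0, 0], "twist": 0}, {"grip": 0.9, "delta_pos": [0, 0, 0], "twist": 0}]}}

```text
clock: 11.45
position: [0.5601, 0.0056, 0.1395]
ee_rot: [0.542, 0.454, 0.542, -0.455]
contact_force: [-0.2, 0.4, 0.0]
width: 0.0772
```

```bash
python3 f.py
```

```text
11.45 turned 1.068 r 0.0806 Ftan 0.0 Frad -0.46 z 0.1395 0.0 w 0.07716960954539075
```

Call:
{"fn": "step_arm", "kwargs": {"increments": [{"grip": 0.9, "delta_pos": [0, 0, 0.02], "twist": 0}, {"grip": 0.9, "delta_pos": [0, 0, 0.03], "twist": 0}, {"grip": 0.9, "delta_pos": [0, 0, 0.03], "twist": 0}, {"grip": 0.9, "delta_pos": [0, 0, 0.03], "twist": 0}, {"grip": 0.9, "delta_pos": [0, 0, 0], "twist": 0}]}}

```text
clock: 11.87
position: [0.5638, 0.0054, 0.2562]
ee_rot: [0.545, 0.457, 0.538, -0.452]
contact_force: [0.9, -0.5, 1.1]
width: 0.0771
```

Call:
{"fn": "step_arm", "kwargs": {"increments": [{"grip": 0.5, "delta_pos": [-0.02, -0.023, 0], "twist": 0}, {"grip": 0.2, "delta_pos": [-0.02, -0.023, 0], "twist": 0}, {"grip": 0, "delta_pos": [-0.02, -0.023, 0], "twist": 0}, {"grip": 0, "delta_pos": [-0.02, -0.023, 0], "twist": 0}, {"grip": 0, "delta_pos": [-0.025, -0.027, 0], "twist": 0}, {"grip": 0, "delta_pos": [0, 0, 0], "twist": 0}, {"grip": 0, "delta_pos": [0, 0, 0], "twist": 0}]}}

```text
clock: 12.45
position: [0.4543, -0.1142, 0.2496]
ee_rot: [0.541, 0.455, 0.541, -0.455]
contact_force: [0.9, -0.4, -0.3]
width: 0.0001
```

Run:
```python
from h import *
s=manip.get_state();print(s['position'],s['width'],s['contact_force'])
a=manip.get_image('scene')['img'][120:360,140:440];b=save('wrist','w4.png')['img'][:,:];b=cv2.resize(b,(320,240))
t=manip.get_image('top')['img']; cv2.imwrite('pics/t4.png',t[:,:,::-1])
cv2.imwrite('pics/c3.png',cv2.resize(np.hstack([a,b])[:,:,::-1],(800,310)))
```

```text
[ 0.45433823 -0.11421863  0.24963071] 8.471274017716486e-05 [ 0.91835452 -0.42459668 -0.25247663]
```

View pics/c3.png

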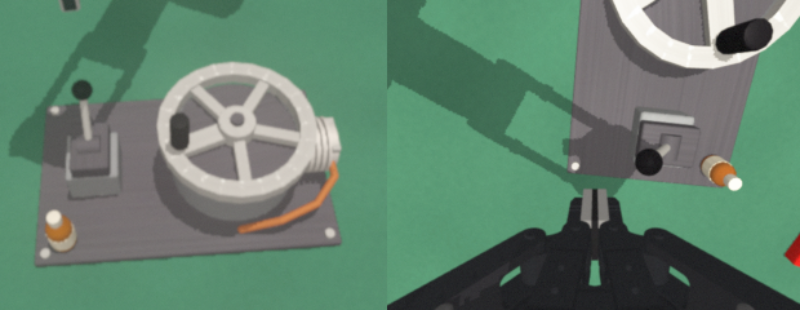

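The grip now stands at about (280,213) in the full scene image. The lever is still off and the closed fingers are beside it. Now descend and push.

Call:
{"fn": "step_arm", "kwargs": {"increments": [{"grip": 0, "delta_pos": [0, 0.001, -0.03], "twist": 0}, {"grip": 0, "delta_pos": [0, 0.001, -0.03], "twist": 0}, {"grip": 0, "delta_pos": [0, 0, -0.025], "twist": 0}, {"grip": 0, "delta_pos": [0, 0, -0.017], "twist": 0}, {"grip": 0, "delta_pos": [0, 0, 0], "twist": 0}, {"grip": 0, "delta_pos": [0.005, 0, 0], "twist": 0}, {"grip": 0, "delta_pos": [0.005, 0, 0], "twist": 0}, {"grip": 0, "delta_pos": [0.004, 0, 0], "twist": 0}, {"grip": 0, "delta_pos": [0.004, 0, 0], "twist": 0}, {"grip": 0, "delta_pos": [0.004, 0, 0], "twist": 0}]}}

```text
clock: 13.43
position: [0.4789, -0.1115, 0.1488]
ee_rot: [0.543, 0.455, 0.541, -0.454]
contact_force: [-0.2, 0.2, -0.7]
width: -0.0002
```

Call:
{"fn": "step_arm", "kwargs": {"increments": [{"grip": 0, "delta_pos": [0.004, 0.0003, 0], "twist": 0}, {"grip": 0, "delta_pos": [0.004, 0.0003, 0], "twist": 0}, {"grip": 0, "delta_pos": [0.004, 0.0003, 0], "twist": 0}, {"grip": 0, "delta_pos": [0.004, 0.0003, 0], "twist": 0}, {"grip": 0, "delta_pos": [0.004, 0.0003, 0], "twist": 0}, {"grip": 0, "delta_pos": [0.004, 0.0003, 0], "twist": 0}, {"grip": 0, "delta_pos": [0.004, 0.0003, 0], "twist": 0}, {"grip": 0, "delta_pos": [0.004, 0.0003, 0], "twist": 0}, {"grip": 0, "delta_pos": [0.004, 0.0003, 0], "twist": 0}, {"grip": 0, "delta_pos": [0.004, 0.0003, 0], "twist": 0}]}}

```text
clock: 14.27
position: [0.518, -0.1082, 0.1477]
ee_rot: [0.542, 0.454, 0.542, -0.454]
contact_force: [-0.8, -0.7, 0.6]
width: 0.0002
```

Call:
{"fn": "step_arm", "kwargs": {"increments": [{"grip": 0, "delta_pos": [0.004, 0.0003, 0], "twist": 0}, {"grip": 0, "delta_pos": [0.004, 0.0003, 0], "twist": 0}, {"grip": 0, "delta_pos": [0.004, 0.0003, 0], "twist": 0}, {"grip": 0, "delta_pos": [0.004, 0.0003, 0], "twist": 0}, {"grip": 0, "delta_pos": [0.004, 0.0003, 0], "twist": 0}, {"grip": 0, "delta_pos": [0.003, 0.0003, 0], "twist": 0}, {"grip": 0, "delta_pos": [0.003, 0.0003, 0], "twist": 0}, {"grip": 0, "delta_pos": [0.003, 0.0003, 0], "twist": 0}]}}

```text
clock: 14.93
position: [0.5466, -0.1058, 0.1475]
ee_rot: [0.542, 0.454, 0.542, -0.454]
contact_force: [-1.1, -0.4, -0.7]
width: -0.0001
```

Next, small steps until the end stop is felt.

Call:
{"fn": "step_arm", "kwargs": {"increments": [{"grip": 0, "delta_pos": [0.002, 0.0002, 0], "twist": 0}, {"grip": 0, "delta_pos": [0.002, 0.0002, 0], "twist": 0}, {"grip": 0, "delta_pos": [0.002, 0.0002, 0], "twist": 0}]}}

```text
clock: 15.18
position: [0.5525, -0.1052, 0.1476]
ee_rot: [0.542, 0.454, 0.542, -0.454]
contact_force: [-0.3, -0.4, -2.6]
width: -0.0002
```

Call:
{"fn": "step_arm", "kwargs": {"increments": [{"grip": 0, "delta_pos": [0.002, 0.0002, 0], "twist": 0}, {"grip": 0, "delta_pos": [0.002, 0.0002, 0], "twist": 0}]}}

```text
clock: 15.35
position: [0.5562, -0.1048, 0.1477]
ee_rot: [0.542, 0.454, 0.542, -0.455]
contact_force: [-5.6, -0.4, -0.1]
width: 0.0001
```

Call:
{"fn": "step_arm", "kwargs": {"increments": [{"grip": 0, "delta_pos": [0.002, 0.0002, 0], "twist": 0}, {"grip": 0, "delta_pos": [0.002, 0.0002, 0], "twist": 0}]}}

```text
clock: 15.52
position: [0.5565, -0.1047, 0.1474]
ee_rot: [0.54, 0.452, 0.544, -0.456]
contact_force: [-12.4, -2.0, 5.4]
width: 0.0003
```

The stop is felt: 12 N, and the tool stalls at x = 0.5565. That matches the predicted on-position. Back off, lift, and clear the view.

Call:
{"fn": "step_arm", "kwargs": {"increments": [{"grip": 0, "delta_pos": [-0.01, -0.001, 0], "twist": 0}, {"grip": 0, "delta_pos": [-0.02, 0, 0], "twist": 0}, {"grip": 0, "delta_pos": [-0.02, 0, 0.01], "twist": 0}, {"grip": 0, "delta_pos": [-0.02, 0, 0.03], "twist": 0}, {"grip": 0, "delta_pos": [-0.02, -0.01, 0.03], "twist": 0}, {"grip": 0, "delta_pos": [-0.02, -0.03, 0.03], "twist": 0}, {"grip": 0, "delta_pos": [-0.01, -0.035, 0.02], "twist": 0}, {"grip": 0, "delta_pos": [0, -0.035, 0], "twist": 0}, {"grip": 0, "delta_pos": [0, -0.035, 0], "twist": 0}, {"grip": 0, "delta_pos": [0, 0, 0], "twist": 0}]}}

```text
clock: 16.35
position: [0.4437, -0.2537, 0.2654]
ee_rot: [0.543, 0.455, 0.538, -0.457]
contact_force: [0.6, 0.5, -0.7]
width: 0.0003
```

Run:
```python
from h import *
d=save('top','t5.png');s=save('scene','s5.png')
cv2.imwrite('pics/c4.png',cv2.resize(np.hstack([d['img'][110:310,130:430],s['img'][150:350,150:450]])[:,:,::-1],(800,267)))
for dd,P in((d,[('grip',(210,280,250,300)),('tip',(160,230,320,380))]),(s,[('grip',(190,250,255,300)),('tip',(170,280,175,245))])):
    for n,b in P:
        k=(dd['img'].max(2)[b[0]:b[1],b[2]:b[3]]<45).astype('uint8');a=cv2.connectedComponentsWithStats(k)
        if a[0]>1:
            i=1+np.argmax(a[2][1:,4]);c=a[3][i]+[b[2],b[0]];print(n,a[2][i],c.round(1),ray(dd,*c,.159).round(4))
```

```text
tip [ 26   4  16  16 185] [353.2 171.7] [ 0.5834 -0.1056  0.159 ]
```

View pics/c4.png

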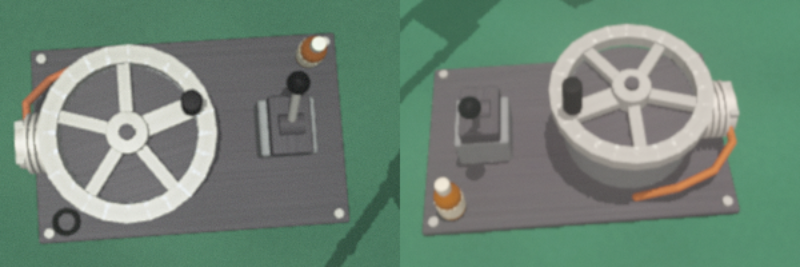

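The lever is fully on: the tip is at (0.583, -0.106) against the predicted (0.584, -0.106). The wheel and the bottle are undisturbed. One numeric check of the grip, then hand in.

Run:
```python
from h import *
d=manip.get_image('top'); print(ray(d,273,185.5,.174))
s=manip.get_state();print(s['contact_force'],s['clock']); print(manip.sign_off())
```

```text
[0.56096415 0.0096133  0.174     ]
[ 0.02340668 -0.00993168 -0.25991426] 16.5
the job is handed in; nothing more can be done
None
```

The wheel is parked just past a resistance peak, the brake lever is fully over, and I handed the job in at 16.5 s. The peak did not match the description, so I'm not certain it was the right one.

- **Wheel:** I turned it slowly clockwise by the grip. Resistance was about 7 N, swelled from about 0.66 rad on, and peaked at about 0.90–0.95 rad of turn. I stopped at about 1.04 rad, when it had eased from 25.8 to 23.2 N. I took the load off the arm before opening the gripper, and the wheel moved under 0.005 rad while I did.
- **Brake:** I pushed the lever with closed fingers until it met its stop (12 N). The camera then showed its tip at (0.583, -0.106), where (0.584, -0.106) was predicted for fully on.
- **Last checks:** the grip is within about 4 mm of where I let go of it, by a rough pixel reading. In the last picture the bottle and tray look undisturbed. The robot touches nothing, with about 0 N at the wrist.

**What disagreed:** the peak I felt was about 26 N, not the stated 13 N or so, and it was broader and flatter than described. I checked for causes: the tray had not moved, the grip was still held the same way, and I saw nothing blocking the arm. I therefore took it as the real peak. Its exact place is uncertain by a few hundredths of a radian, so the stop is roughly 0.1 rad past it.

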